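# Put a sample home and turn its tag to done

## Task

The sample in the screw-cap bottle has been measured. With the fingertips and without picking anything up, push the bottle back in its bay until it stands against the rear wall, then flip the tag in front of that bay right over, away from you, so that it lies back over the bay and shows its tick. Do it gently, keep the bottle upright on the tray floor, and leave the beakers, the other two tags and the things lying round the tray as they are.

Things in the scene. Friction and masses are not known exactly. Their poses are not given: they have to be found in the camera images.
- tray: aluminium tray fixed to the worktop, three open bays side by side. Origin at worktop height below the middle of the tags' hinge line; x level to the rear of the bays, y to the left bay, z up. Bays centred at y = +92, 0, -92 mm, 89 wide inside; floor 5 mm up, partitions 45, rear wall 55 mm high with its inner face at x = 142. Front wall at x = 0, see point tag_mid_hinge
- tag_mid_hinge (a point): point on the hinge axis of all three tags, at the middle bay: 56 mm above the worktop, axis along the tray's y. The front wall below it ends in a sloping flange that reaches 12 mm to either side of the axis; the hinge blocks between the tags rise to about 62 mm above the worktop
- bottle_mid (a point): centre (37 mm above its underside) of the screw-cap bottle, the only bottle in the tray: round, 48 mm wide up to 67 mm, then a narrower cap, 75 mm high, about 0.06 kg, upright on the floor of one of the bays, its front 50 to 70 mm behind the hinge line, in the way of the tag. Touching the rear wall, its axis is at tray x = 118 mm. Pushed low down (about 20 mm above the tray floor) it slides without tipping
- bottle: the same screw-cap bottle; origin at the centre of its underside, z up along its axis
- beaker_plain: open glass beaker with straight wall, 57 mm wide, 70 mm high, loose in another bay, origin at the centre of its underside; not to be disturbed
- beaker_rim: open glass beaker with flared rim, 53 mm wide, 65 mm high, loose in the remaining bay, origin at the centre of its underside; not to be disturbed
- timer: bench timer, 52 x 68 x 16 mm, lying loose on the worktop to the right of the tray, origin at the centre of its underside; a bystander
- marker_0: marker pen, 122 mm long, 19 mm thick, lying loose on the worktop to the left of the tray, origin at the centre of its underside; a bystander
- tag_left (a joint): hinge of the left tag (tray y = +92 mm): 0 = folded to the front, ring up, sloping 6 deg down; grows as it is raised and turned over; 1.68 = upright; 3.14 = folded back over its bay, tick up, sloping 6 deg up. White plate 64 mm wide, 4 thick, reaching 84 mm from the hinge axis; 35 g. Damped: it falls gently to whichever side of upright it is left on and rests on its stop
- tag_left_edge (a point): middle of the free edge of the left tag, a round bead 7 mm thick and 60 mm long; moves with the tag. 47 mm above the worktop when the tag is folded to the front, with about 43 mm free below the bead
- tag_mid (a joint): hinge of the middle tag (tray y = 0): 0 = folded to the front, ring up, sloping 6 deg down; grows as it is raised and turned over; 1.68 = upright; 3.14 = folded back over its bay, tick up, sloping 6 deg up. White plate 64 mm wide, 4 thick, reaching 84 mm from the hinge axis; 35 g. Damped: it falls gently to whichever side of upright it is left on and rests on its stop
- tag_mid_edge (a point): middle of the free edge of the middle tag, a round bead 7 mm thick and 60 mm long; moves with the tag. 47 mm above the worktop when the tag is folded to the front, with about 43 mm free below the bead
- tag_right (a joint): hinge of the right tag (tray y = -92 mm): 0 = folded to the front, ring up, sloping 6 deg down; grows as it is raised and turned over; 1.68 = upright; 3.14 = folded back over its bay, tick up, sloping 6 deg up. White plate 64 mm wide, 4 thick, reaching 84 mm from the hinge axis; 35 g. Damped: it falls gently to whichever side of upright it is left on and rests on its stop
- tag_right_edge (a point): middle of the free edge of the right tag, a round bead 7 mm thick and 60 mm long; moves with the tag. 47 mm above the worktop when the tag is folded to the front, with about 43 mm free below the bead
Not all that is in view belongs to the job. What is shaped like the bottle but red is not meant.

How it is judged:
By the outcome, as a careful person would: the job done as asked, in the order asked, and still so for the second after the job is handed in, with the robot touching nothing.
It also fails if it takes over 53 s, if anything falls off the work surface, if the arm or the gripper's body presses on something with over 40 N, if the wrist force passes 120 N, or if a joint passes its speed limit or range.

## Robot

A 6-joint arm with a two-finger parallel gripper is mounted at the origin on a cart in front of the work surface, level with it; the furniture and walls round the work are solid. World frame = base frame: x ahead of the robot, y to its left, z up, the work surface at z = 0. Lengths are in m, angles in rad, forces in N, time in s.
With the tool pointing down it reaches from about 0.375 to 0.975 m from the base axis. Payload 3.8 kg.
Tool frame: the origin (TCP) lies midway between the tips of the shut fingers; the grasp point (between the pads) lies 19 mm behind it; z points along the fingers, y is the line along which they close (so a half turn about z gives the same grasp; the last joint's range is limited). The gripper opens to 85 mm and grips with 20 to 120 N. Pads are 22 mm wide; open, the fingers measure 114 mm over their backs; the gripper's body (76 mm by 85 mm) begins 54 mm behind the grasp point. The pads swing forward as they close: fully open they stand 13 mm farther back than shut.
Start: joints at [1.293, 0.264, 1.604, -0, 1.274, -0.037], TCP at [0.161, 0.656, 0.231] pointing down, gripper open.
Joint ranges: [-2.63, 2.63], [-0.94, 2.18], [0.31, 2.57], [-1.31, 4.45], [0, 2.66], [-2.55, 2.55]. Speed limits (rad/s): [2.57, 2.57, 3.14, 3.14, 3.14, 3.14].

## Interface

Orientations are given as a rotation vector (axis times angle).
In Python, from workcell import bot gives the robot as it stands.
- The arm moves only by the tool step_arm, never from a script. Its argument "motion" is a list of rows, each a list of 5 numbers: the finger opening in cm, from 0 to 8.54, then the shift along the tool's x, y, z in cm, then the turn about the tool's z in degrees. In form: [[claw, dx, dy, dz, twist], ...]. A call has 1 to 20 rows; each row is the pose to reach, as a shift and turn from the pose commanded when the call began, along the tool's axes at that moment; what a row does not reach only later rows make up. A row lasts 1/10 s, in which the tool goes at most 50 mm and 8.59 degrees, less where a joint would pass 70% of its speed; a pose out of reach is approached as far as the arm can. A call with a gripper value outside its range is refused whole. The fingers move at their own pace and stop on an object; "force" is the grip in N (left out, the last holds). Time passes only in rows, so rows that repeat a pose let the fingers close. It gives the time, the measured TCP pose, the force, the opening and the grip force at its end, in the units of the state.
- bot.read_state(): the state, without advancing time (a new reading comes with each control period).
- bot.read_camera(name): name is "side" or "top"; returns (picture, depth): 480x640x3 uint8, red, green, blue; 480x640 float32, m along the optical axis (not along the pixel's ray), 0 where there is no reading.
- bot.calibration(name): a dict with "mtx" (3x3 intrinsics, pixels), "k1" (the pictures are not rectified: a ray, as slopes to the right and down, at radius r is drawn at 1 + k1 r^2 times it, then the intrinsics apply), "origin" and "orientation" of the camera in the world. Camera axes: x right, y up, looking along -z (the intrinsics and any distortion apply to the point x, -y, -z); pixel columns grow to the right and rows downward; lengths in m; the calibration is good to about 2 mm. A picture is of the moment at which its call begins. calibration takes no time and is no camera call.
- bot.finish_job(): hands the job in; it is judged then, once.
The state is a dict: "time": time; "q": joint angles; "joint_vel": joint speeds; "joint_torque": joint torques, N m; "tool_pos": TCP position; "tcp_rot": TCP orientation; "wrist_force": force on the tool from outside, world axes, zero at the start; "torque": the same for the moment, N m; "width": opening from 0.0 (shut) to 1.0 (fully open); "grip_force": force on a finger pad.
Only numpy, scipy, OpenCV 4.12 (cv2) and the standard library are available. Lean on these libraries where they do the work, as an engineer would, in place of code of your own. Each camera call takes 0.05 s, during which the arm holds its last target. There are 200 camera calls.

## Working session

There is one attempt and no reset: what is moved stays moved. The work goes in short steps, Python scripts to look and compute and a tool call to move; the robot and the scene stay as the last step left them, time stands still between calls to the robot, and variables do not carry over. Pictures are saved under pics/ and viewed, at most 10 in all, crops included, and the job is handed in when it is done.

Besides the shell and the picture viewer there is one more tool, called after ">>>" as a command line: name --pt "numbers of a row" for each row, then --argument value for the rest. step_arm: Moves the arm, as the interface text tells. Its arguments: {"type":"object","properties":{"motion":{"type":"array","items":{"type":"array","items":{"type":"number"}}},"force":{"type":"number"}},"required":["motion"]}

```bash
mkdir -p pics; cat > h.py <<'E'
import numpy as np,cv2
from scipy.spatial.transform import Rotation as R
from workcell import bot
def rays(name,px):
    c=bot.calibration(name);K=np.array(c["mtx"],float)
    D=np.array([c["k1"],0,0,0],float)
    return cv2.undistortPoints(np.array(px,float).reshape(-1,1,2),K,D).reshape(-1,2)
def cam(name):
    c=bot.calibration(name);o=np.array(c["orientation"],float)
    M=R.from_rotvec(o).as_matrix() if o.size==3 else o.reshape(3,3)
    return np.array(c["origin"],float),M
def at_depth(name,px,d):
    r=rays(name,px);O,M=cam(name);d=np.atleast_1d(d)[:,None]
    return O+(np.c_[r[:,0],-r[:,1],-np.ones(len(r))]*d)@M.T
def at_z(name,px,z):
    r=rays(name,px);O,M=cam(name);v=np.c_[r[:,0],-r[:,1],-np.ones(len(r))]@M.T
    return O+v*((z-O[2])/v[:,2])[:,None]
def snap(name,f):
    p,d=bot.read_camera(name);cv2.imwrite("pics/%s.png"%f,p[:,:,::-1]);np.save("pics/%s.npy"%f,d);return p,d
E
python3 - <<'E'
from h import *
print(bot.calibration("top"),bot.calibration("side"));snap("top","t0");snap("side","s0");print(bot.read_state())
E
```

```text
{'mtx': array([[465.31923904,   0.        , 324.12092846],
       [  0.        , 465.31923904, 238.52043344],
       [  0.        ,   0.        ,   1.        ]]), 'k1': 0.03754546920971494, 'origin': array([0.33192611, 0.19066354, 1.20370118]), 'orientation': array([ 0.13636266, -0.15962979, -1.57269712])} {'mtx': array([[600.83332591,   0.        , 321.83210281],
       [  0.        , 600.83332591, 240.75441981],
       [  0.        ,   0.        ,   1.        ]]), 'k1': -0.16978841193511685, 'origin': array([0.32714755, 1.44107646, 0.74455095]), 'orientation': array([ 0.1104271 , -1.53257814, -2.5723885 ])}
{'time': 0.1, 'q': array([ 1.29309819e+00,  2.64704986e-01,  1.60524234e+00, -1.97757720e-05,
        1.27373474e+00, -3.68961488e-02]), 'joint_vel': array([-0.00085506, -0.00121156, -0.00190698, -0.0005722 ,  0.00064439,
        0.00053904]), 'joint_torque': array([-2.33356823e-04, -5.16708970e+01, -3.68590987e+01, -9.03411114e-05,
        6.37609890e-03,  1.97394058e-05]), 'tool_pos': array([0.16079573, 0.65487395, 0.23006559]), 'tcp_rot': array([-0.37729133, -3.11854229,  0.00324586]), 'wrist_force': array([-0.67052664, -0.32513385,  0.96600675]), 'torque': array([-0.03667982,  0.02964036,  0.01867987]), 'grip_force': 0.0, 'width': 1.003121833514781}
```

View pics/t0.png

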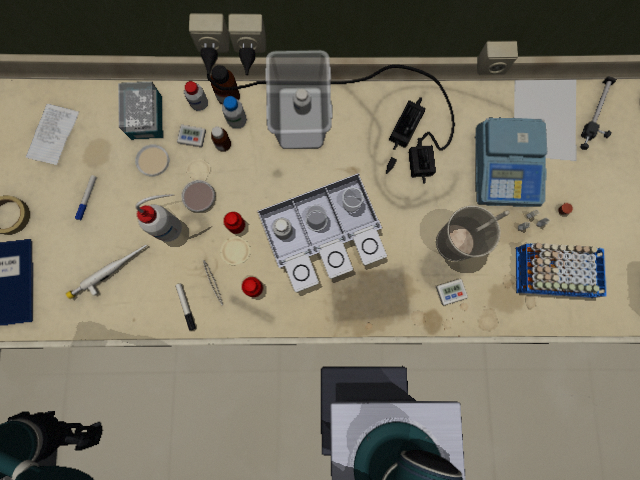

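View pics/s0.png

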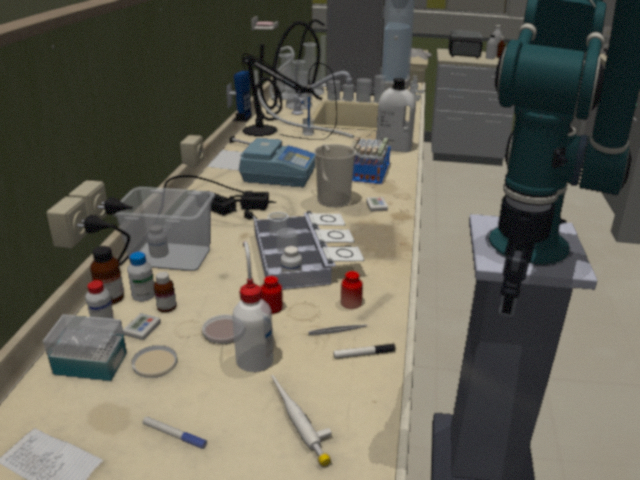

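The tray is near (320,225) in the top view. The bottle looks to be in the left bay at about (283,228), and the left tag's ring is at about (303,272). I'll enlarge both views next.

```bash
python3 - <<'E'
import cv2
t=cv2.imread("pics/t0.png");s=cv2.imread("pics/s0.png")
cv2.imwrite("pics/tc.png",cv2.resize(t[170:300,250:400],None,fx=5,fy=5,interpolation=2)[:600])
E
python3 - <<'E'
import cv2
t=cv2.imread("pics/t0.png")
cv2.imwrite("pics/tc.png",cv2.resize(t[170:300,230:400],None,fx=4.5,fy=4.5,interpolation=2))
E
```

```text
(no output)
```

View pics/tc.png

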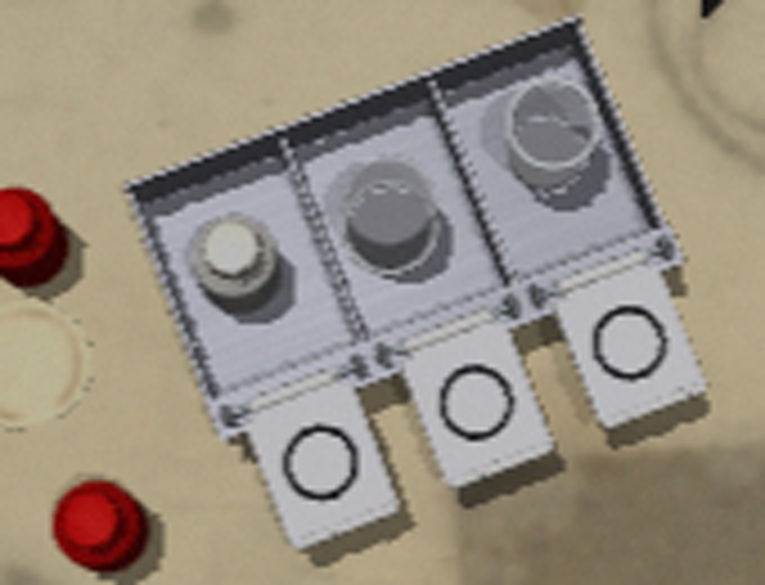

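The crop shows the bottle cap at (232,247) in the left bay, beakers in the other two bays, and all tags folded forward. The tag edge corners are (302,548), (398,508), (458,487), (552,447), (608,430) and (705,388).

```bash
python3 - <<'E'
from h import *
from scipy.optimize import least_squares
P=lambda a:np.array(a,float)/4.5+[230,170]-0.4
obs=[(302,548),(398,508),(458,487),(552,447),(608,430),(705,388),(128,187),(578,20)]
z=[.047]*6+[.055]*2
W=np.array([at_z("top",P(o),zz)[0] for o,zz in zip(obs,z)])[:,:2]
T=np.array([[-.086,.124],[-.086,.060],[-.086,.032],[-.086,-.032],[-.086,-.060],[-.086,-.124],[.1435,.139],[.1435,-.139]])
f=lambda p:((np.c_[np.cos(p[2])*T[:,0]-np.sin(p[2])*T[:,1]+p[0],np.sin(p[2])*T[:,0]+np.cos(p[2])*T[:,1]+p[1]])-W).ravel()
s=least_squares(f,[.4,.2,.3]);p=s.x;print(p,np.degrees(p[2]),(s.fun*1000).round(1).reshape(-1,2))
c,si=np.cos(p[2]),np.sin(p[2])
inv=lambda w:np.array([[c,si],[-si,c]])@(w[:2]-p[:2])
print("cap",inv(at_z("top",P((232,247)),.08)[0]))
_,d=None,np.load("pics/t0.npy")
for o in [(232,247),(320,460),(475,400),(630,342),(565,300),(440,340),(295,395)]:
  u=P(o);w=at_depth("top",u,d[int(round(u[1])),int(round(u[0]))])[0];print(o,w.round(4),inv(w).round(4))
print("redcaps",[inv(at_z("top",P(o),.06)[0]).round(3) for o in [(95,520),(15,210)]])
# tool-down frame
st=bot.read_state();print(R.from_rotvec(st["tcp_rot"]).as_matrix().round(3))
# side check: project tray points
c2=bot.calibration("side");O,M=cam("side")
Q=np.array([[.1435,.139,.055],[.1435,-.139,.055],[-.084,.124,.047],[-.084,.06,.047],[0,.092,.06]])
Q=np.c_[c*Q[:,0]-si*Q[:,1]+p[0],si*Q[:,0]+c*Q[:,1]+p[1],Q[:,2]]
q=(Q-O)@M;q=np.c_[q[:,0],-q[:,1],-q[:,2]]
uv=cv2.projectPoints(q,np.zeros(3),np.zeros(3),np.array(c2["mtx"]),np.array([c2["k1"],0,0,0]))[0].reshape(-1,2)
im=cv2.imread("pics/s0.png")[190:310,230:390]; im=cv2.resize(im,None,fx=5,fy=5,interpolation=2)
for a in uv: cv2.circle(im,tuple(int(v) for v in (a-[230,190])*5),3,(0,0,255),1)
cv2.imwrite("pics/sc.png",im);print(uv)
E
```

```text
[0.54176879 0.16031424 0.37130583] 21.27425693817961 [[-2.9  3.2]
 [-1.3 -3.6]
 [-2.5  3.6]
 [-1.2 -3.5]
 [-0.4  1.8]
 [-0.5 -3. ]
 [ 2.7  2.3]
 [ 6.2 -0.8]]
cap [0.08039044 0.09591457]
(232, 247) [0.581  0.2785 0.0842] [0.0794 0.0959]
(320, 460) [0.4671 0.2314 0.0552] [-0.0438  0.0933]
(475, 400) [0.5005 0.1455 0.0514] [-0.0439  0.0011]
(630, 342) [0.5318 0.0589 0.0566] [-0.0461 -0.0909]
(565, 300) [0.5568 0.0942 0.0515] [-0.01  -0.067]
(440, 340) [0.5329 0.1648 0.0601] [-0.0066  0.0074]
(295, 395) [0.503  0.2451 0.0576] [-0.0054  0.0931]
redcaps [array([-0.03 ,  0.219]), array([0.149, 0.201])]
[[-0.971  0.238 -0.001]
 [ 0.238  0.971 -0.002]
 [ 0.    -0.002 -1.   ]]
[[265.74745855 270.06519895]
 [252.24798412 215.62166806]
 [363.28292956 260.01600963]
 [356.17591654 246.76847473]
 [324.80236907 251.77477724]]
```

View pics/sc.png

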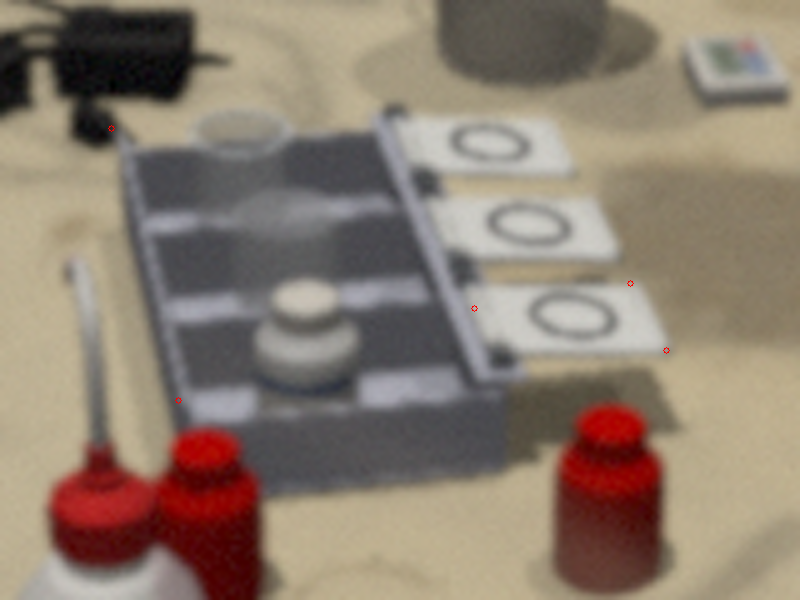

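Both views agree on the tray to within about 3 mm. The bottle is in the left bay with its axis at tray x≈80 mm, so it needs about 38 mm of push. I'll move above the gap behind the left hinge with the fingers 2 cm open to cradle the bottle.

>>> step_arm --pt "2 -46 -29.2 9 -34.8" --pt "2 -46 -29.2 9 -34.8" --pt "2 -46 -29.2 9 -34.8" --pt "2 -46 -29.2 9 -34.8" --pt "2 -46 -29.2 9 -34.8" --pt "2 -46 -29.2 9 -34.8" --pt "2 -46 -29.2 9 -34.8" --pt "2 -46 -29.2 9 -34.8" --pt "2 -46 -29.2 9 -34.8" --pt "2 -46 -29.2 9 -34.8" --pt "2 -46 -29.2 9 -34.8" --pt "2 -46 -29.2 9 -34.8" --pt "2 -46 -29.2 9 -34.8" --pt "2 -46 -29.2 9 -34.8" --pt "2 -46 -29.2 9 -34.8" --pt "2 -46 -29.2 9 -34.8" --pt "2 -46 -29.2 9 -34.8" --force 20

```text
time: 1.8
tool_pos: [0.5375, 0.2633, 0.1416]
tcp_rot: [-0.575, 3.088, 0.0]
wrist_force: [0.1, -0.9, -0.1]
width: 0.234
grip_force: 0.0
```

```bash
cat >> h.py <<'E'
a=np.radians(21.1);C,S=np.cos(a),np.sin(a);T0=np.array([.5415,.1603])
def tray(w): return np.r_[np.array([[C,S],[-S,C]])@(np.array(w)[:2]-T0),w[2]]
def st():
    s=bot.read_state();m=R.from_rotvec(s["tcp_rot"]).as_matrix()
    f=s["wrist_force"]
    print("t",round(s["time"],2),"tray",tray(s["tool_pos"]).round(4),"yaw y",np.degrees(np.arctan2(m[1,1],m[0,1])).round(1),"F tray",(np.array([[C,S],[-S,C]])@f[:2]).round(2),round(f[2],2),"w",round(s["width"],2),s["grip_force"])
E
python3 - <<'E'
from h import *
st();p,d=snap("top","t1");q,_=snap("side","s1")
im=np.hstack([cv2.resize(p[150:310,230:430],None,fx=2,fy=2),cv2.resize(q[170:330,190:390],None,fx=2,fy=2)])
cv2.imwrite("pics/c1.png",im[:,:,::-1])
E
```

```text
t 1.8 tray [0.0333 0.0976 0.1416] yaw y 111.1 F tray [-0.17 -0.85] -0.09 w 0.23 0.0
```

View pics/c1.png

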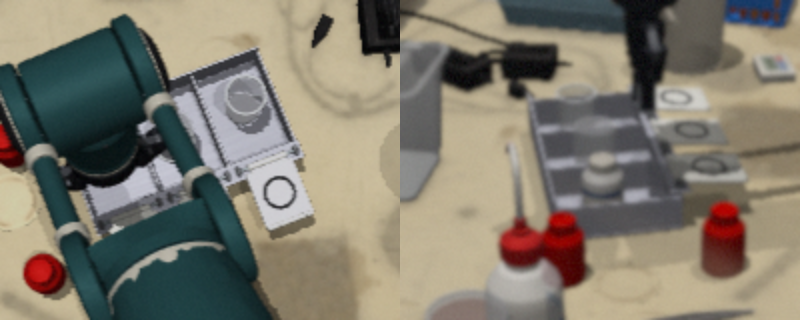

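The top view is blocked by the arm, but the side view shows the gripper above the left bay in front of the bottle. Next I'll descend, then push.

>>> step_arm --pt "2 -0.1 -0.2 3 0" --pt "2 -0.1 -0.2 6 0" --pt "2 -0.1 -0.2 8.5 0" --pt "2 -0.1 -0.2 10.5 0" --pt "2 -0.1 -0.2 11.7 0" --pt "2 -0.1 -0.2 11.7 0" --pt "2 -0.1 -0.2 11.7 0"

```text
time: 2.6
tool_pos: [0.5401, 0.2611, 0.0248]
tcp_rot: [-0.573, 3.088, 0.0]
wrist_force: [0.4, 0.9, 0.0]
width: 0.232
grip_force: 0.0
```

```bash
python3 - <<'E'
from h import *
st()
E
```

```text
t 2.6 tray [0.035  0.0945 0.0248] yaw y 111.0 F tray [0.7  0.66] 0.02 w 0.23 0.0
```

>>> step_arm --pt "2 -0.2 0 0 0" --pt "2 -0.5 0 0 0" --pt "2 -0.8 0 0 0" --pt "2 -1.1 0 0 0" --pt "2 -1.35 0 0 0" --pt "2 -1.6 0 0 0" --pt "2 -1.85 0 0 0" --pt "2 -2.1 0 0 0" --pt "2 -2.35 0 0 0" --pt "2 -2.6 0 0 0" --pt "2 -2.85 0 0 0" --pt "2 -3.1 0 0 0" --pt "2 -3.35 0 0 0" --pt "2 -3.6 0 0 0" --pt "2 -3.8 0 0 0" --pt "2 -4.0 0 0 0" --pt "2 -4.2 0 0 0" --pt "2 -4.3 0 0 0" --pt "2 -4.3 0 0 0"

```text
time: 4.5
tool_pos: [0.58, 0.2762, 0.0243]
tcp_rot: [-0.573, 3.089, 0.0]
wrist_force: [-0.6, 0.9, 0.1]
width: 0.231
grip_force: 0.0
```

```bash
python3 - <<'E'
from h import *
st();q,_=snap("side","s2")
cv2.imwrite("pics/c2.png",cv2.resize(q[180:300,230:380],None,fx=5,fy=5,interpolation=2)[:,:,::-1])
st()
E
```

```text
t 4.5 tray [0.0777 0.0943 0.0243] yaw y 111.0 F tray [-0.21  0.99] 0.12 w 0.23 0.010573019535513595
t 4.55 tray [0.0776 0.0942 0.0243] yaw y 111.0 F tray [-0.85  0.13] -0.84 w 0.23 0.0
```

View pics/c2.png

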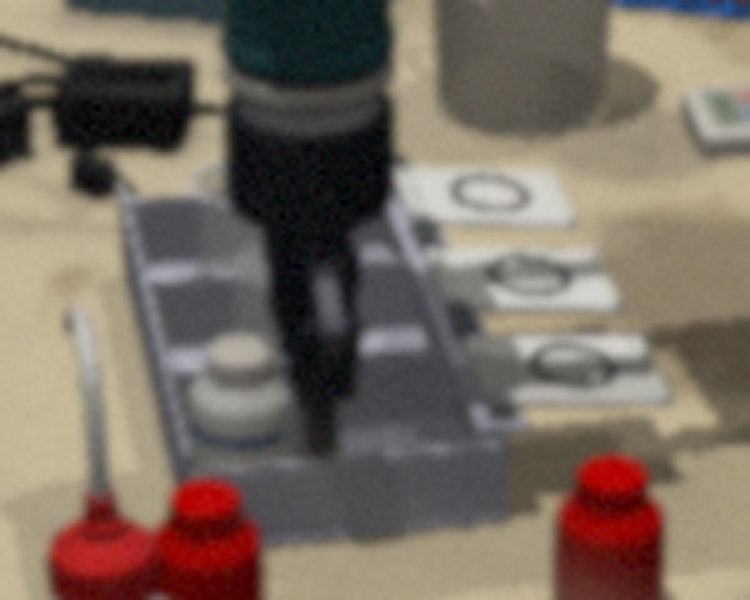

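The bottle, with its cap at crop (240,355), has slid back upright and is close to the rear wall. I'll creep on until the force rises.

>>> step_arm --pt "2 -0.1 0 0 0" --pt "2 -0.2 0 0 0" --pt "2 -0.3 0 0 0" --pt "2 -0.4 0 0 0" --pt "2 -0.5 0 0 0" --pt "2 -0.5 0 0 0"

```text
time: 5.15
tool_pos: [0.5847, 0.278, 0.0243]
tcp_rot: [-0.573, 3.089, 0.0]
wrist_force: [-0.2, -0.4, 0.1]
width: 0.235
grip_force: 0.0
```

```bash
python3 - <<'E'
from h import *
st()
E
```

```text
t 5.15 tray [0.0827 0.0943 0.0243] yaw y 111.0 F tray [-0.31 -0.34] 0.05 w 0.24 0.04638362996047363
```

>>> step_arm --pt "2 -0.1 0 0 0" --pt "2 -0.2 0 0 0" --pt "2 -0.2 0 0 0"

```text
time: 5.45
tool_pos: [0.5852, 0.2782, 0.024]
tcp_rot: [0.572, -3.086, 0.001]
wrist_force: [-4.3, -2.5, 2.1]
width: 0.236
grip_force: 1.3
```

>>> step_arm --pt "2 -0.1 0 0 0" --pt "2 -0.15 0 0 0" --pt "2 -0.15 0 0 0"

```text
time: 5.75
tool_pos: [0.5852, 0.2782, 0.0239]
tcp_rot: [0.572, -3.083, 0.002]
wrist_force: [-9.3, -3.6, 5.9]
width: 0.234
grip_force: 2.3
```

The force has risen to about 10 N and the TCP has stopped where expected, so the bottle is against the wall. I'll back off, rise, and go round in front of the left tag with the fingers shut.

>>> step_arm --pt "2 0.3 0 0 0" --pt "2 1 0 0 0" --pt "2 2.5 0 0 0" --pt "2 3.5 0 -1 0" --pt "2 3.5 0 -5 0" --pt "2 3.5 0 -9.5 0" --pt "0 5 0 -11.5 0" --pt "0 9 0 -11.5 0" --pt "0 13 0 -11.5 0" --pt "0 17 -0.1 -11.5 0" --pt "0 21 -0.1 -11.5 0" --pt "0 21.5 -0.1 -8 0" --pt "0 21.5 -0.1 -4 0" --pt "0 21.5 -0.1 0.5 0" --pt "0 21.5 -0.1 0.5 0" --pt "0 21.5 -0.1 0.5 0"

```text
time: 7.35
tool_pos: [0.387, 0.201, 0.0196]
tcp_rot: [0.572, -3.088, 0.001]
wrist_force: [1.3, 0.3, 1.2]
width: -0.002
grip_force: 0.0
```

```bash
python3 - <<'E'
from h import *
st();q,_=snap("side","s3");p,_=snap("top","t3")
im=np.hstack([cv2.resize(q[180:310,230:380],None,fx=2.6,fy=2.6,interpolation=2),cv2.resize(p[170:300,230:380],None,fx=2.6,fy=2.6,interpolation=2)])
cv2.imwrite("pics/c3.png",im[:,:,::-1])
st()
E
```

```text
t 7.35 tray [-0.1295  0.0936  0.0196] yaw y 111.0 F tray [ 1.3  -0.18] 1.21 w -0.0 0.0
t 7.45 tray [-0.1266  0.0938  0.0218] yaw y 111.0 F tray [ 0.65 -0.35] 0.99 w 0.0 0.0
```

View pics/c3.png

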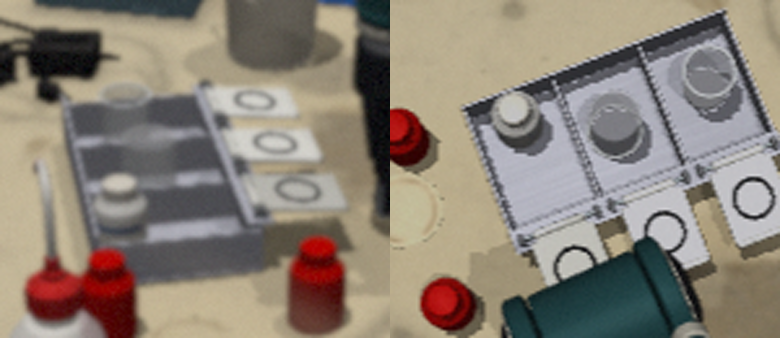

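The bottle stands upright at the rear wall (cap top-right panel ≈(513,105), px (277.3,210.4)). The gripper is in front of the left tag, which is still folded forward. I'll approach the bead now and check the bottle's position from that pixel.

>>> step_arm --pt "0 -0.6 -0.1 0 0" --pt "0 -1.2 -0.1 0 0" --pt "0 -1.8 -0.1 0 0" --pt "0 -2.2 -0.1 0 0" --pt "0 -2.5 -0.1 0 0" --pt "0 -2.6 -0.1 0 0" --pt "0 -2.7 -0.1 0 0" --pt "0 -2.7 -0.1 0 0"

```text
time: 8.25
tool_pos: [0.4128, 0.2099, 0.0191]
tcp_rot: [0.573, -3.088, 0.0]
wrist_force: [-0.0, -0.6, -0.0]
width: 0.001
grip_force: 0.0
```

```bash
python3 - <<'E'
from h import *
print(tray(at_z("top",(277.3,210.4),.08)[0]));st()
E
```

```text
[0.11735566 0.09236706 0.08      ]
t 8.25 tray [-0.1022  0.0926  0.0191] yaw y 111.0 F tray [-0.28 -0.59] -0.03 w 0.0 0.0
```

>>> step_arm --pt "0 -0.1 0 0 0" --pt "0 -0.2 0 0 0" --pt "0 -0.3 0 0 0" --pt "0 -0.4 0 0 0" --pt "0 -0.4 0 0 0"

```text
time: 8.75
tool_pos: [0.4169, 0.2114, 0.0193]
tcp_rot: [-0.573, 3.089, 0.0]
wrist_force: [0.0, -0.1, -0.4]
width: 0.0
grip_force: 0.0
```

>>> step_arm --pt "0 -0.1 0 0 0" --pt "0 -0.2 0 0 0" --pt "0 -0.2 0 0 0"

```text
time: 9.05
tool_pos: [0.4181, 0.2119, 0.0191]
tcp_rot: [0.572, -3.088, 0.0]
wrist_force: [-1.7, -0.4, 1.5]
width: -0.003
grip_force: 1.0
```

The finger touches the bead at about 2 N. I'll press slightly and lift it by friction through the first few degrees, then check.

>>> step_arm --pt "0 -0.1 0 0 0" --pt "0 -0.1 0 -0.3 0" --pt "0 -0.1 0 -0.6 0" --pt "0 -0.1 0 -0.9 0" --pt "0 -0.1 0 -1.2 0" --pt "0 -0.1 0 -1.5 0" --pt "0 -0.13 0 -1.8 0" --pt "0 -0.17 0 -2.1 0" --pt "0 -0.23 0 -2.4 0" --pt "0 -0.3 0 -2.7 0" --pt "0 -0.35 0 -3.0 0" --pt "0 -0.35 0 -3.0 0"

```text
time: 10.25
tool_pos: [0.4202, 0.2127, 0.0491]
tcp_rot: [0.572, -3.085, 0.001]
wrist_force: [-7.6, -2.5, 1.4]
width: 0.002
grip_force: 3.4
```

```bash
python3 - <<'E'
from h import *
st();q,_=snap("side","s4")
cv2.imwrite("pics/c4.png",cv2.resize(q[180:300,270:420],None,fx=4,fy=4,interpolation=2)[:,:,::-1])
E
```

```text
t 10.25 tray [-0.0943  0.0925  0.0491] yaw y 111.0 F tray [-8.02  0.44] 1.35 w 0.0 3.39967779815197
```

View pics/c4.png

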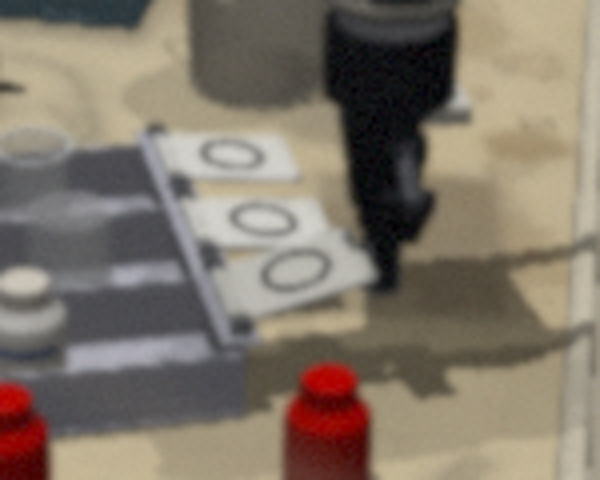

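Friction is working: the tag is up about 15° and still tracking the finger, while the neighbouring tags and the beakers haven't moved. I'll continue along the arc, raising the finger slightly relative to the bead.

>>> step_arm --pt "0 -0.07 0 -0.3 0" --pt "0 -0.16 0 -0.77 0" --pt "0 -0.29 0 -1.1 0" --pt "0 -0.44 0 -1.45 0" --pt "0 -0.6 0 -1.8 0" --pt "0 -0.78 0 -2.1 0" --pt "0 -0.98 0 -2.4 0" --pt "0 -1.18 0 -2.75 0" --pt "0 -1.4 0 -3.1 0" --pt "0 -1.63 0 -3.4 0" --pt "0 -1.88 0 -3.7 0" --pt "0 -2.15 0 -4.0 0" --pt "0 -2.45 0 -4.3 0" --pt "0 -2.75 0 -4.6 0" --pt "0 -3.05 0 -4.9 0" --pt "0 -3.4 0 -5.2 0" --pt "0 -3.85 0 -5.5 0" --pt "0 -3.85 0 -5.5 0"

```text
time: 12.1
tool_pos: [0.459, 0.2276, 0.105]
tcp_rot: [-0.572, 3.087, 0.001]
wrist_force: [0.4, -0.0, -0.4]
width: -0.002
grip_force: 0.0
```

```bash
python3 - <<'E'
from h import *
st();q,_=snap("side","s5")
cv2.imwrite("pics/c5.png",cv2.resize(q[180:300,270:420],None,fx=4,fy=4,interpolation=2)[:,:,::-1])
E
```

```text
t 12.1 tray [-0.0528  0.0925  0.105 ] yaw y 111.0 F tray [ 0.35 -0.18] -0.36 w -0.0 0.04940519167575985
```

View pics/c5.png

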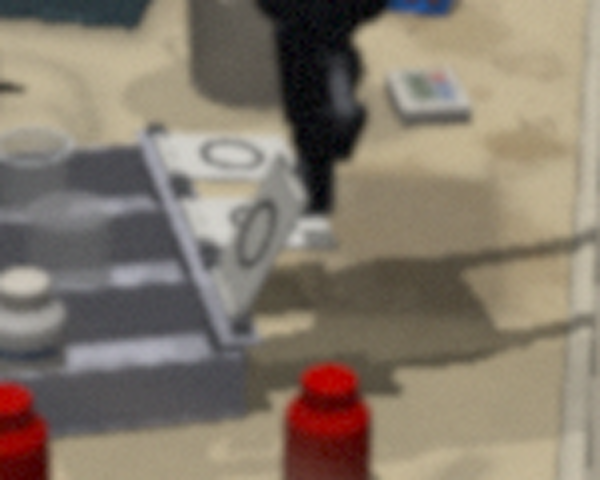

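The tag is at about 60°, resting on the fingertip with almost no force. I'll push it over the top.

>>> step_arm --pt "0 -0.35 0 -0.3 0" --pt "0 -0.75 0 -0.6 0" --pt "0 -1.15 0 -0.9 0" --pt "0 -1.55 0 -1.15 0" --pt "0 -2.0 0 -1.4 0" --pt "0 -2.45 0 -1.6 0" --pt "0 -2.9 0 -1.8 0" --pt "0 -3.35 0 -2.0 0" --pt "0 -3.8 0 -2.1 0" --pt "0 -4.25 0 -2.2 0" --pt "0 -4.7 0 -2.2 0" --pt "0 -5.15 0 -2.2 0" --pt "0 -5.6 0 -2.2 0" --pt "0 -6.0 0 -2.2 0" --pt "0 -6.4 0 -2.2 0" --pt "0 -6.7 0 -2.2 0" --pt "0 -6.7 0 -2.2 0"

```text
time: 13.85
tool_pos: [0.5208, 0.2513, 0.1263]
tcp_rot: [-0.573, 3.089, 0.0]
wrist_force: [0.5, -0.3, 0.3]
width: 0.001
grip_force: 0.0
```

>>> step_arm --pt "0 1 0 -0.5 0" --pt "0 4 0 -2 0" --pt "0 8 0 -5 0" --pt "0 12 0 -8 0" --pt "0 14 0 -9 0" --pt "0 14 0 -9 0" --pt "0 14 0 -9 0" --pt "0 14 0 -9 0" --pt "0 14 0 -9 0" --pt "0 14 0 -9 0" --pt "0 14 0 -9 0" --pt "0 14 0 -9 0" --pt "0 14 0 -9 0" --pt "0 14 0 -9 0" --pt "0 14 0 -9 0" --pt "0 14 0 -9 0"

```text
time: 15.45
tool_pos: [0.3897, 0.201, 0.2163]
tcp_rot: [-0.573, 3.089, 0.0]
wrist_force: [-0.4, -0.3, 1.0]
width: -0.002
grip_force: 0.0
```

```bash
python3 - <<'E'
from h import *
st();q,_=snap("side","s6");p,_=snap("top","t6")
im=np.hstack([cv2.resize(q[180:310,230:380],None,fx=2.6,fy=2.6,interpolation=2),cv2.resize(p[170:300,230:380],None,fx=2.6,fy=2.6,interpolation=2)])
cv2.imwrite("pics/c6.png",im[:,:,::-1])
E
```

```text
t 15.45 tray [-0.127   0.0926  0.2163] yaw y 111.0 F tray [-0.45 -0.1 ] 0.98 w -0.0 0.0
```

View pics/c6.png

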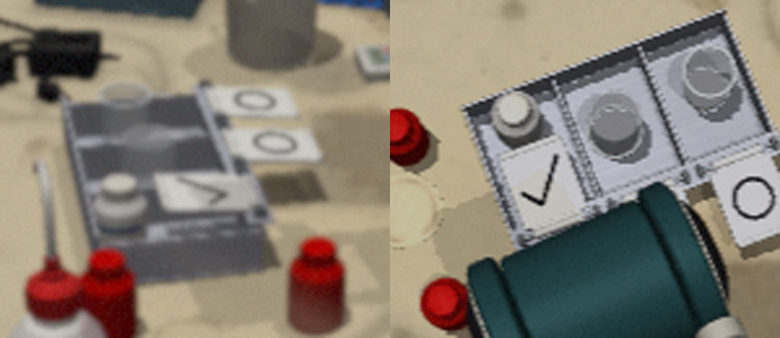

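The left tag lies back over its bay with the tick showing. The bottle is still upright at the rear wall (cap ≈(513,105), unchanged), and everything else is where it was. I'll let it settle briefly, then hand in.

>>> step_arm --pt "0 0 0 0 0" --pt "0 0 0 0 0" --pt "0 0 0 0 0" --pt "0 0 0 0 0" --pt "0 0 0 0 0" --pt "0 0 0 0 0" --pt "0 0 0 0 0" --pt "0 0 0 0 0"

```text
time: 16.35
tool_pos: [0.3897, 0.201, 0.2163]
tcp_rot: [0.573, -3.089, -0.0]
wrist_force: [0.0, 0.3, 0.2]
width: 0.0
grip_force: 0.0
```

```bash
python3 -c "
from workcell import bot
print(bot.finish_job())"
```

```text
the job is handed in; nothing more can be done
None
```

The job is handed in at about 16 s: the bottle stands upright against the rear wall of the left bay, the left tag lies back over the bay with its tick showing, and nothing else in the last pictures had moved; no verdict came back.

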